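Put the spice tins away and ease the flap shut

TASK

Swing the spice box's flap open until it rests open by itself, then stand every loose spice tin upright in a free cell of the box, one to a cell, leaving the tin that is already inside in its cell. When all are in, bring the flap down fully shut, easing it all the way against the pull of its spring so that it never drops or slams; leave the mug, mandarin and teaspoon where they are.

Things in the scene. Friction and masses are not known exactly. Their poses are not given: they have to be found in the camera images.
- spice_box: Fixed wooden spice box, 390 mm long (its y), about 96 mm deep (its x); origin on the worktop under the middle of the middle cell; x from its front (robot side) to its back, y to the left, z up. Five open cells in a row along y. Front wall, end walls and dividers reach 23 mm above the worktop; the back wall and a slim 10 mm post at each front corner reach 76 mm, where the shut flap rests.
- flap (a joint): Flat wooden flap 92x390x8 mm, 0.42 kg, hinged on the box's back top edge, over all cells. Angle in rad: 0 shut (level), 1.57 upright, 2.15 fully open at its stop, leaning back. A spring (0.03 Nm when shut, 0.08 Nm when open) and its weight pull it shut: past about 2.0 it rests open by itself; at smaller angles it falls shut and slams unless held (about 2 N at the bar).
- flap_hinge (a point): Middle of the flap's hinge axis, 47 mm behind the box's origin (box +x), 80 mm above the worktop; the axis runs along the box's y. At flap angle a the pull bar is 137*cos(a) mm in front of (box -x) and 137*sin(a) mm above this point.
- flap_bar (a point): Middle of the flap's steel pull bar: round, 10 mm thick, 100 mm long along the box's y, on two thin arms at its ends, 137 mm from the hinge axis in the flap's plane; 40 mm clear gap between bar and flap edge. Flap shut: in front of the box, 80 mm up; flap open: its topmost part. Being round it can turn between the fingers.
- tin1_mid (a point): Centre (28 mm above the underside, z up its axis) of a closed round metal spice tin with a dark band under its slightly domed lid, 48 mm across and 56 mm tall, about 0.2 kg, standing loose on the worktop at the start. May be absent.
- tin2_mid (a point): Centre (28 mm above the underside, z up its axis) of a closed round metal spice tin with a dark band under its slightly domed lid, 48 mm across and 56 mm tall, about 0.2 kg, standing loose on the worktop at the start. May be absent.
- tin3_mid (a point): Centre (28 mm above the underside, z up its axis) of a closed round metal spice tin with a dark band under its slightly domed lid, 48 mm across and 56 mm tall, about 0.2 kg, standing loose on the worktop at the start. May be absent.
- tin4_mid (a point): Centre (28 mm above the underside, z up its axis) of a closed round metal spice tin with a dark band under its slightly domed lid, 48 mm across and 56 mm tall, about 0.2 kg, standing loose on the worktop at the start. May be absent.
- stored_a_mid (a point): Centre (28 mm above the underside, z up) of a spice tin like the others (48 mm across, 56 mm tall), already standing in a cell of the box, which it keeps. One of these two is there, in the second cell from the left or in the fourth; the other is absent.
- stored_b_mid (a point): Centre (28 mm above the underside, z up) of a spice tin like the others (48 mm across, 56 mm tall), already standing in a cell of the box, which it keeps. One of these two is there, in the second cell from the left or in the fourth; the other is absent.
- cell1 (a point): Centre of the floor of cell 1 of the box, counted from the left (box +y), 8 mm above the worktop. A cell is 66 mm deep (box x) and 72 mm wide (box y); cells are 77 mm apart, with 4 mm dividers. Two tins do not fit in one cell.
- cell2 (a point): Centre of the floor of cell 2 of the box, counted from the left (box +y), 8 mm above the worktop. A cell is 66 mm deep (box x) and 72 mm wide (box y); cells are 77 mm apart, with 4 mm dividers. Two tins do not fit in one cell.
- cell3 (a point): Centre of the floor of cell 3 of the box, counted from the left (box +y), 8 mm above the worktop. A cell is 66 mm deep (box x) and 72 mm wide (box y); cells are 77 mm apart, with 4 mm dividers. Two tins do not fit in one cell.
- cell4 (a point): Centre of the floor of cell 4 of the box, counted from the left (box +y), 8 mm above the worktop. A cell is 66 mm deep (box x) and 72 mm wide (box y); cells are 77 mm apart, with 4 mm dividers. Two tins do not fit in one cell.
- cell5 (a point): Centre of the floor of cell 5 of the box, counted from the left (box +y), 8 mm above the worktop. A cell is 66 mm deep (box x) and 72 mm wide (box y); cells are 77 mm apart, with 4 mm dividers. Two tins do not fit in one cell.
- mug: Bystander: black mug with handle, 81x116x94 mm; origin under its base.
- mandarin: Bystander: mandarin, 55 mm; origin at its underside.
- teaspoon: Bystander: steel teaspoon lying flat, 132x26x9 mm; origin under its middle.
Not all that is in view belongs to the job. Leave any pink or turquoise look-alike of the part that bears stored_a_mid alone.

How it is judged (in metres and radians):
On the way, in this order (a step that is already met when the one before it is completed fails the run):
1. the flap rests open by itself (past 1.85 rad, fingers off it) (value of joint flap above 1.85 rad and contact force between the fingers and spice_box below 0.1 N), for 0.4 s.
2. every loose tin that is present stands upright in a cell, let go, with the flap still open (value of joint flap above 1.85 rad and x of tin1_mid in the frame of spice_box between -0.033 and 0.033 m and y of tin1_mid in the frame of spice_box between -0.19 and 0.19 m and height (world z) of tin1_mid between 0.028 and 0.042 m and angle between each of tin1_mid, tin2_mid, tin3_mid, tin4_mid's own z axis and vertical below 0.15 rad and x of tin2_mid in the frame of spice_box between -0.033 and 0.033 m and y of tin2_mid in the frame of spice_box between -0.19 and 0.19 m and height (world z) of tin2_mid between 0.028 and 0.042 m and x of tin3_mid in the frame of spice_box between -0.033 and 0.033 m and y of tin3_mid in the frame of spice_box between -0.19 and 0.19 m and height (world z) of tin3_mid between 0.028 and 0.042 m and x of tin4_mid in the frame of spice_box between -0.033 and 0.033 m and y of tin4_mid in the frame of spice_box between -0.19 and 0.19 m and height (world z) of tin4_mid between 0.028 and 0.042 m and contact force between the fingers and tin1 below 0.1 N and contact force between the fingers and tin2 below 0.1 N and contact force between the fingers and tin3 below 0.1 N and contact force between the fingers and tin4 below 0.1 N), for 0.3 s.
At the end, for the whole second after the job is handed in: The flap is shut (within 0.04 rad, about 5 mm at the bar); every tin present stand upright (within 0.15 rad) on the floor of the cells, at rest, the tin that was inside still in its own cell (value of joint flap below 0.04 rad and x of tin1_mid in the frame of spice_box between -0.033 and 0.033 m and y of tin1_mid in the frame of spice_box between -0.19 and 0.19 m and height (world z) of tin1_mid between 0.028 and 0.042 m and angle between each of tin1_mid, tin2_mid, tin3_mid, tin4_mid, stored_a_mid, stored_b_mid's own z axis and vertical below 0.15 rad and x of tin2_mid in the frame of spice_box between -0.033 and 0.033 m and y of tin2_mid in the frame of spice_box between -0.19 and 0.19 m and height (world z) of tin2_mid between 0.028 and 0.042 m and x of tin3_mid in the frame of spice_box between -0.033 and 0.033 m and y of tin3_mid in the frame of spice_box between -0.19 and 0.19 m and height (world z) of tin3_mid between 0.028 and 0.042 m and x of tin4_mid in the frame of spice_box between -0.033 and 0.033 m and y of tin4_mid in the frame of spice_box between -0.19 and 0.19 m and height (world z) of tin4_mid between 0.028 and 0.042 m and x of stored_a_mid in the frame of spice_box between -0.033 and 0.033 m and y of stored_a_mid in the frame of spice_box between -0.19 and 0.19 m and height (world z) of stored_a_mid between 0.028 and 0.042 m and x of stored_b_mid in the frame of spice_box between -0.033 and 0.033 m and y of stored_b_mid in the frame of spice_box between -0.19 and 0.19 m and height (world z) of stored_b_mid between 0.028 and 0.042 m and distance of each of stored_a_mid, stored_b_mid from where it was at the start of the episode below 0.05 m and linear speed of each of tin1, tin2, tin3, tin4 below 0.03 m/s); the robot touches nothing.
It fails at once if the flap falls or slams shut (turning shut faster than 2.5 rad/s) (velocity of joint flap below -2.5 rad/s).
It fails at once if the mug, mandarin or teaspoon is moved more than 60 mm (distance of any of mug, mandarin, teaspoon from where it was at the start of the episode above 0.06 m).
Of tin1, tin2, tin3, tin4 only 3 to 4 are there at a start; the rules pass over those that are not, and their reading is None.
Of stored_a, stored_b only 1 to 1 are there at a start; the rules pass over those that are not, and their reading is None.
At some moment in a run one of tin1, tin2, tin3, tin4 may be knocked a few centimetres aside while the robot is not near it.
It also fails if it takes over 210 s, if anything falls off the work surface, if the arm or the gripper's body presses on something with over 40 N, if the wrist force passes 120 N, or if a joint passes its speed limit or range.

ROBOT

A 6-joint arm with a two-finger parallel gripper is mounted at the origin on a cart in front of the work surface, level with it; the furniture and walls round the work are solid. World frame = base frame: x ahead of the robot, y to its left, z up, the work surface at z = 0. Lengths are in mm, angles in rad, forces in N, time in s.
With the tool pointing down it reaches from about 275 to 1000 mm from the base axis. Payload 8.4 kg.
Tool frame: the origin (TCP) lies at the very end of the fingers, on their centre line; the grasp point (between the pads) lies 19 mm behind it; y points along the fingers, x is the direction in which the jaws open and shut, and the axes are right-handed (so a half turn about y gives the same grasp; the last joint's range is limited). The gripper opens to 85 mm and grips with 20 to 120 N. Pads are 22 mm wide; open, the fingers measure 114 mm over their backs; the gripper's body (76 mm by 85 mm) begins 54 mm behind the grasp point. The pads swing forward as they close: fully open they stand 13 mm farther back than shut.
Start: joints at [-0.002, 0.353, 1.633, -0, 1.155, -0.002], TCP at [625.002, -0, 231.281] pointing down, gripper open.
Joint ranges: [-2.63, 2.63], [-0.92, 2.1], [0.06, 2.66], [-1.3, 4.44], [0, 2.69], [-3.02, 3.02]. Speed limits (rad/s): [2.22, 2.22, 2.79, 3.14, 3.14, 3.14].

INTERFACE

Orientations are given as [roll, pitch, yaw] about the fixed x, y, z axes, in that order (R = Rz(yaw) Ry(pitch) Rx(roll)).
In Python, from rig import r gives the robot as it stands.
- The arm moves only by the tool servo_tool, never from a script. Its argument "motion" is a list of rows, each a list of 7 numbers: the opening, from -1 (shut) to 1 (fully open), then the shift along the tool's x, y, z in m, then the turn, a rotation vector about the tool's x, y, z in units of 10 degrees (1.0 is 10 degrees). A call has 1 to 12 rows; each row is the pose to reach, as a shift and turn from the pose commanded when the call began, along the tool's axes at that moment; what a row does not reach only later rows make up. A row lasts 1/8 s, in which the tool goes at most 62.5 mm and 10.7 degrees, less where a joint would pass 70% of its speed; a pose out of reach is approached as far as the arm can. A call with a gripper value outside its range is refused whole. The fingers move at their own pace and stop on an object; "grip_force" is the grip in N (left out, the last holds). Time passes only in rows, so rows that repeat a pose let the fingers close. It gives the time, the measured TCP pose, the force and the opening at its end, in the units of the state.
- r.sense(): the state, without advancing time (a new reading comes with each control period).
- r.grab_frame(name): name is "scene" or "side" or "wrist"; returns the picture (384x512x3 uint8, red, green, blue); there is no depth.
- r.calibration(name): a dict with "fx", "fy", "cx", "cy" (pixels), "R" (3x3) and "t" (3): a world point X has camera coordinates R X + t; the wrist camera has in their place "mount" (4x4, takes a point from camera to tool coordinates, whose origin is the TCP and whose axes are the tool frame's). Camera axes: x right, y down, z forward; pixel columns grow to the right and rows downward; lengths in mm; the calibration is good to about 2 mm. A picture is of the moment at which its call begins: read the wrist's pose just before it. calibration takes no time and is no camera call.
- r.sign_off(): hands the job in, once; it reports no verdict.
The state is a dict: "clock": time; "qpos": joint angles; "qvel": joint speeds; "joint_efforts": joint torques, N m; "eef_pos": TCP position; "tcp_rot": TCP orientation; "contact_force": force on the tool from outside, world axes, zero at the start; "wrist_torque": the same for the moment, N m; "opening": opening from 0.0 (shut) to 1.0 (fully open).
Only numpy, scipy, OpenCV 4.12 (cv2) and the standard library are available. Lean on these libraries where they do the work, as an engineer would, in place of code of your own. Each camera call takes 0.05 s, during which the arm holds its last target. There are 200 camera calls.

## Working session

There is one attempt and no reset: what is moved stays moved. The work goes in short steps, Python scripts to look and compute and a tool call to move; the robot and the scene stay as the last step left them, time stands still between calls to the robot, and variables do not carry over. Pictures are saved under pics/ and viewed, on a budget of 14 in all, crops included, one or two more only if the job needs it, and the job is handed in when it is done.

Besides the shell and the picture viewer there is one more tool, called after "Emit:" as name(argument=value, ...), one argument or row to a line, values as JSON. servo_tool: Moves the arm, as the interface text tells. Its arguments: {"type":"object","properties":{"motion":{"type":"array","items":{"type":"array","items":{"type":"number"}}},"grip_force":{"type":"number"}},"required":["motion"]}

```bash
mkdir -p pics
python3 - <<'E'
from rig import r
import cv2,numpy as np
np.set_printoptions(precision=4,suppress=True)
print(r.sense())
for n in("scene","side","wrist"):
    print(n,r.calibration(n))
    im=r.grab_frame(n)[:,:,::-1]
    cv2.imwrite(f"pics/{n}0.png",cv2.resize(im,(800,600),interpolation=cv2.INTER_CUBIC))
    cv2.imwrite(f"pics/raw_{n}0.png",im)
E
```

```text
{'clock': 0.0, 'qpos': array([-0.0024,  0.3536,  1.6341, -0.    ,  1.1552, -0.0024]), 'qvel': array([-0.    ,  0.0016, -0.0011, -0.0007, -0.0009, -0.    ]), 'joint_efforts': array([ -0.002 , -60.5236, -34.2063,  -0.0003,   0.0095,   0.    ]), 'eef_pos': array([624.5142,  -0.0119, 230.5704]), 'tcp_rot': array([-1.5708,  0.0014,  0.    ]), 'contact_force': array([-0.0213,  0.3788, -0.2386]), 'wrist_torque': array([0.0185, 0.0177, 0.0101]), 'opening': 0.998611439427152}
scene {'fx': 440.0672022515342, 'fy': 440.0672022515342, 'cx': 251.7466141505872, 'cy': 193.6360166237254, 'R': array([[-0.5051, -0.8627, -0.026 ],
       [-0.3672,  0.2421, -0.8981],
       [ 0.781 , -0.4441, -0.439 ]]), 't': array([245.1095, 261.2703, 915.0422])}
side {'fx': 439.85361875487615, 'fy': 439.85361875487615, 'cx': 252.21844313429696, 'cy': 186.11891583817427, 'R': array([[ 0.9069, -0.4212,  0.012 ],
       [-0.2235, -0.5052, -0.8336],
       [ 0.3571,  0.7533, -0.5523]]), 't': array([-498.7128,  189.6915, 1202.9492])}
wrist {'fx': 286.17421332864336, 'fy': 286.17421332864336, 'cx': 255.44022561084077, 'cy': 189.0494322703284, 'mount': array([[   1.    ,    0.0003,   -0.0006,   -0.0177],
       [   0.0006,   -0.3247,    0.9458, -142.2089],
       [   0.0001,   -0.9458,   -0.3247,   83.891 ],
       [   0.    ,    0.    ,    0.    ,    1.    ]])}
```

View pics/scene0.png

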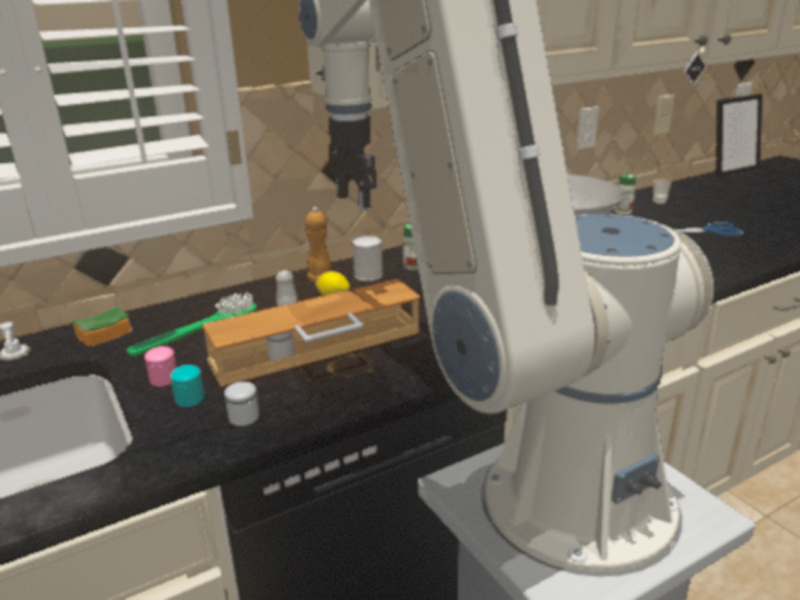

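View pics/side0.png

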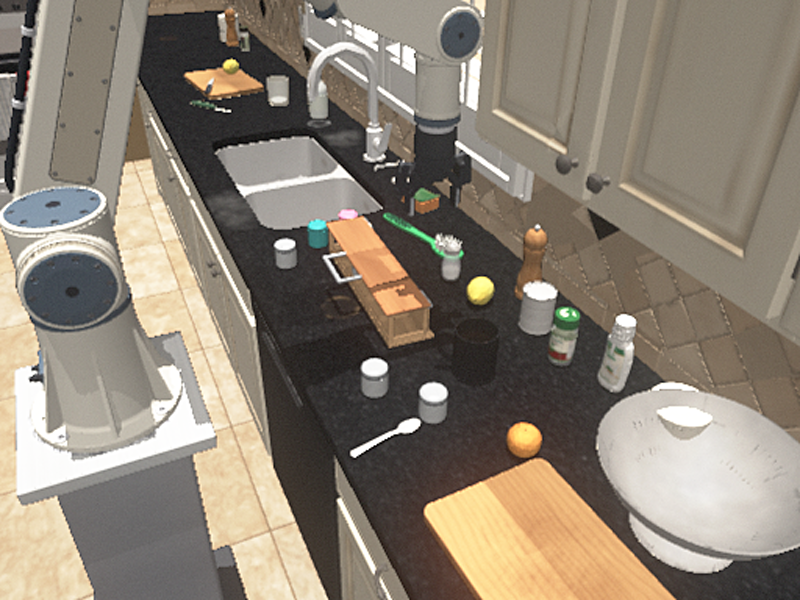

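Run:
```python
import cv2,numpy as np
s=cv2.imread("pics/raw_side0.png");c=cv2.imread("pics/raw_scene0.png");w=cv2.imread("pics/raw_wrist0.png")
f=lambda im,x0,x1,y0,y1,k:cv2.resize(im[y0:y1,x0:x1],None,fx=k,fy=k,interpolation=cv2.INTER_CUBIC)
a=f(s,170,300,130,280,4); b=f(c,125,275,175,275,1.8667) 
C=np.zeros((600,800,3),np.uint8);C[:,:520]=a;C[:b.shape[0],520:520+b.shape[1]]=b[:, :280]
d=cv2.resize(w,(280,210));C[300:510,520:]=d
cv2.imwrite("pics/c1.png",C)
```

```text
(no output)
```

View pics/c1.png

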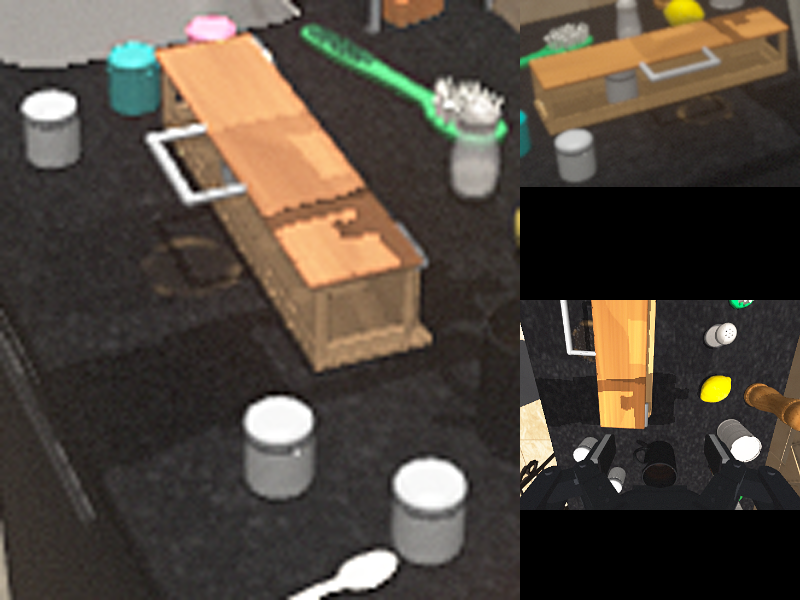

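```bash
cat > h.py <<'E'
from rig import r
import numpy as np, cv2
from scipy.spatial.transform import Rotation as Rn
np.set_printoptions(precision=3,suppress=True)
def ray(n,uv,z,s=None):
    """world point at height z on the pixel's ray"""
    k=r.calibration(n); d=np.array([(uv[0]-k["cx"])/k["fx"],(uv[1]-k["cy"])/k["fy"],1])
    if n=="wrist":
        s=s or r.sense(); T=Rn.from_euler("xyz",s["tcp_rot"]).as_matrix(); M=np.array(k["mount"])
        o=T@M[:3,3]+s["eef_pos"]; w=T@M[:3,:3]@d
    else:
        R=np.array(k["R"]); o=-R.T@np.array(k["t"]); w=R.T@d
    return o+w*(z-o[2])/w[2]
E
python3 - <<'E'
from h import *
S=lambda x,y,z:ray("side",(170+x/4-.4,130+y/4-.4),z)
C=lambda x,y,z:ray("scene",(125+(x-520)/1.8667-.2,175+y/1.8667-.2),z)
for n,p in dict(FLf=(158,50),FLb=(250,35),FRf=(315,287),FRb=(420,260)).items(): print(n,S(*p,84))
for p in[(150,135),(190,198)]: print("bar",S(*p,80))
for p in[(50,107),(279,420),(430,486)]: print("tin",S(*p,57))
print("scene tin",C(575,141,57))
for p in[(531,66),(785,8),(541,88),(788,32)]: print("scene flap",C(*p,84))
print("stored mid",C(621,82,40))
for p in[(643,68),(718,54)]: print("bar",C(*p,80))
# wrist corners of flap near edge
W=lambda x,y,z:ray("wrist",((x-520)*512/280,(y-300)*384/210),z)
for p in[(599,427),(644,429),(592,302),(650,302)]:print("wr",W(*p,84))
print("wbar",W(566,354,80))
E
```

```text
FLf [525.351 318.189  84.   ]
FLb [612.49  312.059  84.   ]
FRf [502.376 -73.198  84.   ]
FRb [588.254 -73.452  84.   ]
bar [469.377 186.071  80.   ]
bar [464.719  81.646  80.   ]
tin [417.958 304.127  57.   ]
tin [ 431.319 -170.577   57.   ]
tin [ 494.315 -271.65    57.   ]
scene tin [407.301 317.9    57.   ]
scene flap [592.544 317.304  84.   ]
scene flap [ 561.927 -101.304   84.   ]
scene flap [520.235 324.522  84.   ]
scene flap [482.087 -56.723  84.   ]
stored mid [551.568 197.951  40.   ]
bar [503.726 178.788  80.   ]
bar [482.971  66.433  80.   ]
wr [499.27  -66.801  84.   ]
wr [591.844 -71.328  84.   ]
wr [516.13  155.928  84.   ]
wr [608.815 155.894  84.   ]
wbar [456.833  76.56   80.   ]
```

Emit:
servo_tool(
  motion=[
    [-0.3,-0.04,0.02,0.032,0,0.1,0],
    [-0.3,-0.08,0.04,0.064,0,0.2,0],
    [-0.3,-0.12,0.06,0.096,0,0.3,0],
    [-0.3,-0.158,0.081,0.129,0,0.37,0],
    [-0.3,-0.158,0.081,0.129,0,0.37,0],
    [-0.3,-0.158,0.081,0.129,0,0.37,0],
    [-0.3,-0.158,0.081,0.129,0,0.37,0],
  ],
  grip_force=25,
)

```text
clock: 1.02
eef_pos: [468.3, 128.7, 150.9]
tcp_rot: [-1.57, -0.002, -0.065]
contact_force: [-0.2, -0.4, -0.8]
opening: 0.351
```

```bash
cat > shot.py <<'E'
from h import *
import sys
s=r.sense();n=sys.argv[1];im=r.grab_frame(n)[:,:,::-1]
cv2.imwrite(f"pics/{sys.argv[2]}_raw.png",im);cv2.imwrite(f"pics/{sys.argv[2]}.png",cv2.resize(im,(768,576),interpolation=cv2.INTER_CUBIC))
print(s["clock"],s["eef_pos"],s["tcp_rot"],s["opening"],s["contact_force"])
E
python3 shot.py wrist w1
```

```text
1.025 [468.344 128.689 150.857] [-1.57  -0.002 -0.065] 0.35100182929324425 [-0.162 -0.422 -0.847]
```

View pics/w1.png

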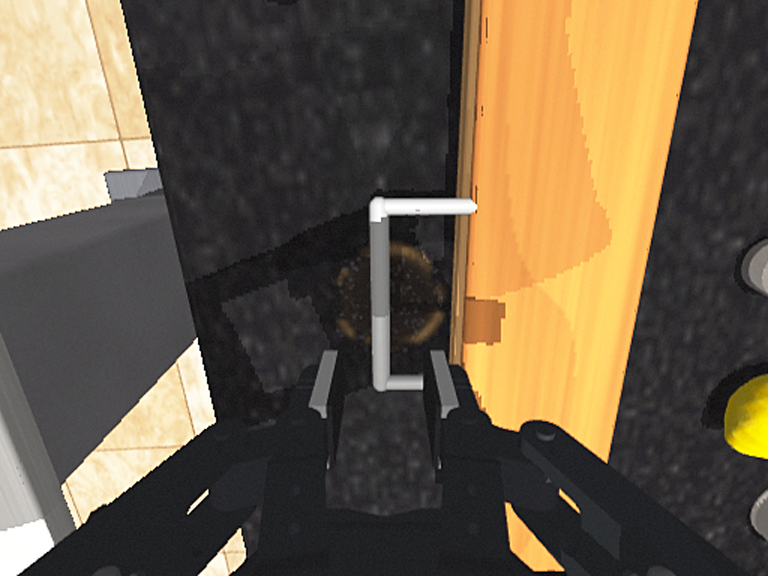

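Run:
```python
from h import *
for p in[(378,205),(380,385)]: print(ray("wrist",(p[0]/1.5,p[1]/1.5),80))
for p in[(480,250),(469,380)]: print("edge",ray("wrist",(p[0]/1.5,p[1]/1.5),84))
```

```text
[468.993 180.453  80.   ]
[463.047  78.413  80.   ]
edge [518.551 155.311  84.   ]
edge [512.996  80.859  84.   ]
```

Emit:
servo_tool(
  motion=[
    [-0.3,-0.001,0.03,0,0,0,0],
    [-0.3,-0.001,0.06,0,0,0,0],
    [-0.3,-0.001,0.089,0,0,0,0],
    [-0.3,-0.001,0.089,0,0,0,0],
    [-1,-0.001,0.089,0,0,0,0],
    [-1,-0.001,0.089,0,0,0,0],
    [-1,-0.001,0.089,0,0,0,0],
    [-1,-0.001,0.089,0,0,0,0],
    [-1,-0.001,0.089,0,0,0,0],
  ],
  grip_force=25,
)

```text
clock: 2.2
eef_pos: [466.6, 129.0, 61.7]
tcp_rot: [-1.571, -0.001, -0.064]
contact_force: [1.0, -2.3, 1.6]
opening: 0.102
```

Emit:
servo_tool(
  motion=[
    [-1,0.0007,-0.0137,0,0,0,0],
    [-1,0.0027,-0.0272,0,0,0,0],
    [-1,0.0061,-0.0405,0,0,0,0],
    [-1,0.0108,-0.0534,0,0,0,0],
    [-1,0.0168,-0.0657,0,0,0,0],
    [-1,0.0239,-0.0774,0,0,0,0],
    [-1,0.0322,-0.0883,0,0,0,0],
    [-1,0.0416,-0.0983,0,0,0,0],
    [-1,0.0518,-0.1073,0,0,0,0],
    [-1,0.063,-0.1153,0,0,0,0],
    [-1,0.0749,-0.1221,0,0,0,0],
    [-1,0.0874,-0.1277,0,0,0,0],
  ],
)

```text
clock: 3.7
eef_pos: [552.5, 124.1, 192.3]
tcp_rot: [-1.57, 0.002, -0.065]
contact_force: [-7.8, 2.1, 16.2]
opening: 0.102
```

Emit:
servo_tool(
  motion=[
    [-1,0.013,-0.0043,0,0,0,0],
    [-1,0.0263,-0.0073,0,0,0,0],
    [-1,0.0399,-0.009,0,0,0,0],
    [-1,0.0536,-0.0092,0,0,0,0],
    [-1,0.0673,-0.0082,0,0,0,0],
    [-1,0.0807,-0.0057,0,0,0,0],
    [-1,0.0939,-0.0019,0,0,0,0],
    [-1,0.1066,0.0031,0,0,0,0],
    [-1,0.1188,0.0094,0,0,0,0],
    [-1,0.1222,0.0116,0,0,0,0],
    [-1,0.1222,0.0116,0,0,0,0],
    [-1,0.1222,0.0116,0,0,0,0],
  ],
)

```text
clock: 5.2
eef_pos: [675.9, 116.7, 178.0]
tcp_rot: [-1.569, -0.001, -0.065]
contact_force: [1.0, 6.0, 1.7]
opening: 0.106
```

```bash
python3 shot.py side s1
```

```text
5.2 [675.87  116.678 177.954] [-1.569 -0.001 -0.065] 0.10592090430565082 [0.962 6.044 1.662]
```

View pics/s1.png

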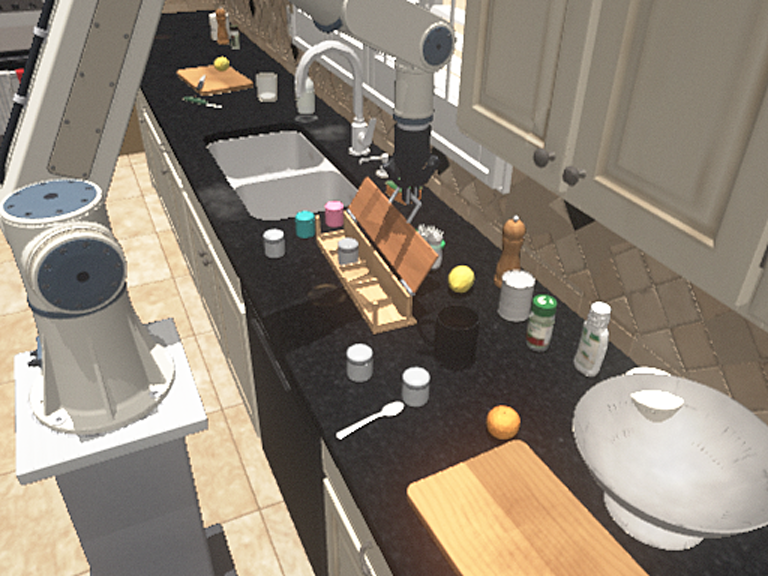

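Emit:
servo_tool(
  motion=[
    [-0.3,0,0,0,0,0,0],
    [-0.3,0,0,0,0,0,0],
    [-0.3,0,0,0,0,0,0],
    [-0.3,0,0,0,0,0,0],
    [-0.3,0,-0.03,0,0,0,0],
    [-0.3,0,-0.06,0,0,0,0],
    [-0.3,0,-0.09,0,0,0,0],
    [-0.3,0,-0.09,0,0,0,0],
    [-0.3,0,-0.09,0,0,0,0],
    [-0.3,0,-0.09,0,0,0,0],
  ],
)

```text
clock: 6.5
eef_pos: [674.5, 115.4, 265.9]
tcp_rot: [-1.571, 0.002, -0.065]
contact_force: [0.8, -0.2, -0.1]
opening: 0.347
```

Emit:
servo_tool(
  motion=[
    [0,-0.022,0,-0.03,0,-0.9,0],
    [0.4,-0.045,0,-0.06,0,-1.8,0],
    [0.8,-0.068,0,-0.09,0,-2.7,0],
    [1,-0.09,0,-0.12,0,-3.6,0],
    [1,-0.113,0,-0.15,0,-4.5,0],
    [1,-0.136,0.02,-0.18,0,-5.4,0],
    [1,-0.158,0.04,-0.21,0,-6.3,0],
    [1,-0.181,0.06,-0.24,0,-7.2,0],
    [1,-0.204,0.08,-0.27,0,-8.1,0],
    [1,-0.226,0.1,-0.302,0,-9.0,0],
    [1,-0.226,0.1,-0.302,0,-9.0,0],
    [1,-0.226,0.1,-0.302,0,-9.0,0],
  ],
)

```text
clock: 8.0
eef_pos: [430.4, -171.2, 167.3]
tcp_rot: [-1.571, -0.0, 1.503]
contact_force: [0.4, 0.2, -1.0]
opening: 1.0
```

```bash
python3 shot.py wrist w2
```

```text
8.0 [ 430.411 -171.175  167.305] [-1.571 -0.     1.503] 1.0001307434340667 [ 0.352  0.219 -0.975]
```

View pics/w2.png

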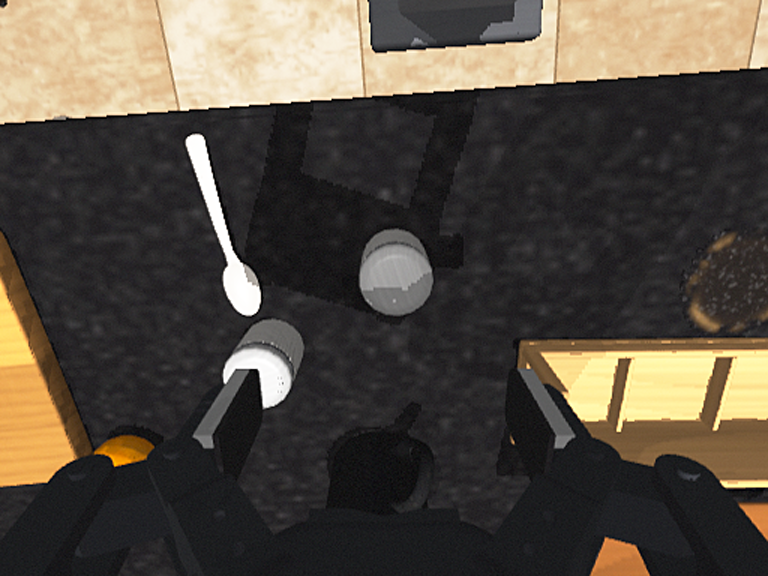

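Run:
```python
from h import *
for p in[(396,281),(258,376)]: print(ray("wrist",(p[0]/1.5,p[1]/1.5),55))
for p in[(195,140),(240,300)]: print("spoon",ray("wrist",(p[0]/1.5,p[1]/1.5),4))
print("mug",ray("wrist",(380/1.5,445/1.5),94))
# box front right top corner z=23 and dividers
for p in[(518,341),(632,358),(727,358)]: print("box",ray("wrist",(p[0]/1.5,p[1]/1.5),23))
```

```text
[ 433.305 -162.944   55.   ]
[ 494.934 -260.078   55.   ]
spoon [ 341.205 -292.312    4.   ]
spoon [ 457.937 -282.139    4.   ]
mug [ 524.897 -178.998   94.   ]
box [496.863 -75.193  23.   ]
box [516.724  10.714  23.   ]
box [521.433  81.876  23.   ]
```

Emit:
servo_tool(
  motion=[
    [1,0.005,0.04,-0.002,0,0,0],
    [1,0.005,0.08,-0.002,0,0,0],
    [1,0.005,0.115,-0.002,0,0,0],
    [1,0.005,0.146,-0.002,0,0,0],
    [1,0.005,0.146,-0.002,0,0,0],
    [-1,0.005,0.146,-0.002,0,0,0],
    [-1,0.005,0.146,-0.002,0,0,0],
    [-1,0.005,0.146,-0.002,0,0,0],
    [-1,0.005,0.146,-0.002,0,0,0],
    [-1,0.005,0.146,-0.002,0,0,0],
  ],
  grip_force=40,
)

```text
clock: 9.3
eef_pos: [433.6, -166.5, 23.0]
tcp_rot: [-1.573, 0.0, 1.506]
contact_force: [-0.4, 3.5, 10.2]
opening: 0.548
```

Emit:
servo_tool(
  motion=[
    [-1,0,-0.03,0,0,0,0],
    [-1,0,-0.07,0,0,0,0],
    [-1,0,-0.11,0,0,0,0],
    [-1,0.03,-0.11,-0.022,0,0,0],
    [-1,0.06,-0.11,-0.044,0,0,0],
    [-1,0.09,-0.11,-0.066,0,0,0],
    [-1,0.12,-0.11,-0.088,0,0,0],
    [-1,0.138,-0.11,-0.101,0,0,0],
    [-1,0.138,-0.11,-0.101,0,0,0],
    [-1,0.138,-0.11,-0.101,0,0,0],
    [-1,0.138,-0.11,-0.101,0,0,0],
  ],
)

```text
clock: 10.68
eef_pos: [541.4, -36.0, 131.4]
tcp_rot: [-1.57, 0.0, 1.505]
contact_force: [0.5, -0.4, -1.9]
opening: 0.545
```

```bash
python3 shot.py wrist w3
```

```text
10.675 [541.398 -36.01  131.379] [-1.57   0.     1.505] 0.5447113282685536 [ 0.456 -0.447 -1.925]
```

View pics/w3.png

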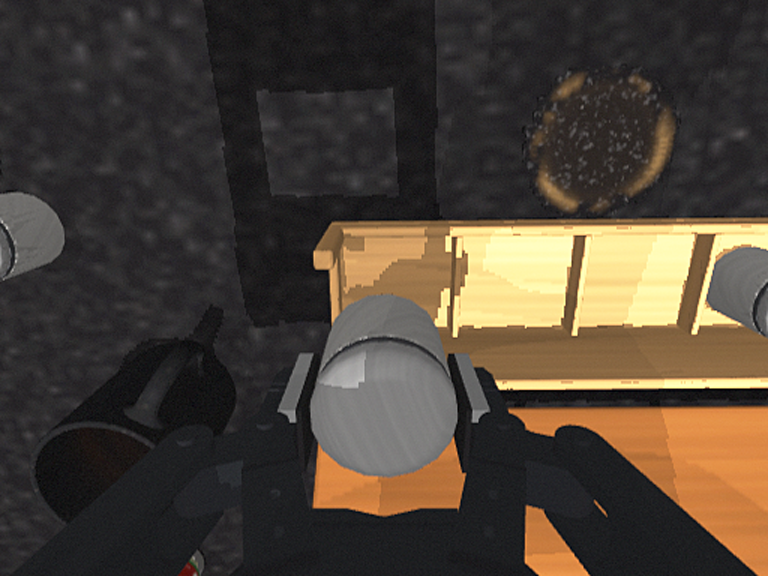

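Run:
```python
from h import *
yaw=-.063;c,s=np.cos(yaw),np.sin(yaw)
def P(n,u,v,z):
    X=ray("wrist",(u/1.5,v/1.5),z);d=X[:2]-[555.8,122]
    print(n,X,"box",c*d[0]+s*d[1],-s*d[0]+c*d[1])
P("div45 front",455,240,23);P("div34",579,240,23);P("div23",703,237,23);P("div45 back",455,334,23);P("div34 back",573,332,23)
P("front wall inner",520,236,23);P("back wall base",520,385,76);P("endwall",334,330,23)
P("frontedge L",345,222,23);P("frontedge R",760,220,23)
```

```text
div45 front [518.964   8.608  23.   ] box -29.624340462540044 -115.48649600393227
div34 [523.801  82.38   23.   ] box -29.44136325488453 -41.55633486901381
div23 [526.789 155.817  23.   ] box -31.08209461902732 31.923224189745618
div45 back [580.767   7.898  23.   ] box 32.10095308715791 -112.30345183568738
div34 back [584.299  83.467  23.   ] box 30.868238023832063 -36.662685793422035
front wall inner [519.06  47.19  23.  ] box -31.957673417050753 -76.97497574160587
back wall base [586.828  33.819  76.   ] box 36.51860540774287 -86.05277552721029
endwall [572.875 -69.431  23.   ] box 29.093697288610763 -189.97664308647103
frontedge L [503.901 -55.83   23.   ] box -40.60026511088903 -180.7444736199604
frontedge R [518.669 187.422  23.   ] box -41.17618958877296 62.954807170918066
```

Emit:
servo_tool(
  motion=[
    [-1,0,0.03,0,0,0,0],
    [-1,0,0.06,0,0,0,0],
    [-1,0,0.08,0,0,0,0],
    [-1,0,0.092,0,0,0,0],
    [-1,0,0.099,0,0,0,0],
    [-1,0,0.1,0,0,0,0],
    [-1,0,0.1,0,0,0,0],
    [0.4,0,0.1,0,0,0,0],
    [0.4,0,0.1,0,0,0,0],
    [0.4,0,0.1,0,0,0,0],
    [0.4,0,0.1,0,0,0,0],
  ],
)

```text
clock: 12.1
eef_pos: [542.3, -35.2, 31.5]
tcp_rot: [-1.571, -0.0, 1.506]
contact_force: [-0.9, -0.0, 0.6]
opening: 0.695
```

Emit:
servo_tool(
  motion=[
    [0.4,0,-0.04,0,0,0,0],
    [0.4,0,-0.09,0,0,0,0],
    [0.4,0,-0.14,0,0,0,0],
    [0.4,0,-0.14,0,0,0,0],
  ],
)

```text
clock: 12.6
eef_pos: [544.8, -35.4, 175.4]
tcp_rot: [-1.578, 0.0, 1.506]
contact_force: [0.8, -1.5, -0.8]
opening: 0.699
```

Emit:
servo_tool(
  motion=[
    [0.8,-0.023,0,0.003,0,1,0],
    [1,-0.046,0,0.006,0,2,0],
    [1,-0.07,0,0.01,0,3,0],
    [1,-0.093,0,0.013,0,4,0],
    [1,-0.116,0,0.016,0,5,0],
    [1,-0.14,0,0.02,0,6,0],
    [1,-0.163,0,0.023,0,7,0],
    [1,-0.186,0,0.026,0,8,0],
    [1,-0.21,0,0.03,0,9,0],
    [1,-0.232,0,0.033,0,10,0],
    [1,-0.232,0,0.033,0,10,0],
    [1,-0.232,0,0.033,0,10,0],
  ],
)

```text
clock: 14.1
eef_pos: [493.8, -263.9, 170.5]
tcp_rot: [-1.57, 0.001, -0.236]
contact_force: [-0.1, 1.1, 0.5]
opening: 0.999
```

```bash
python3 shot.py wrist w4; python3 shot.py side s4; python3 -c "
import cv2,numpy as np
a=cv2.imread('pics/w4_raw.png');b=cv2.imread('pics/s4_raw.png')[120:290,140:330]
b=cv2.resize(b,None,fx=2.1,fy=2.1,interpolation=2);b=b[:, :399]
C=np.zeros((600,800,3),np.uint8);a=cv2.resize(a,(400,300));C[:300,:400]=a;C[:b.shape[0],400:400+b.shape[1]]=b
cv2.imwrite('pics/c4.png',C)"
```

```text
14.1 [ 493.802 -263.92   170.535] [-1.57   0.001 -0.236] 0.998786313496828 [-0.071  1.119  0.505]
14.15 [ 494.056 -263.776  170.8  ] [-1.57   0.001 -0.236] 1.0001227337742342 [-0.401  0.838  0.031]
```

View pics/c4.png

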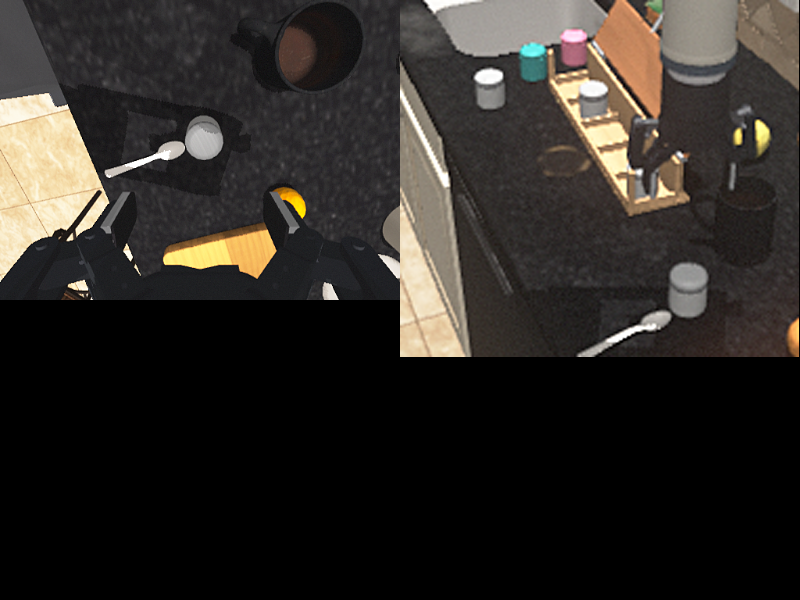

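Run:
```python
from h import *
W=lambda u,v,z:ray("wrist",(u*1.28,v*1.28),z)
print("tinC",W(204,141,55),"spoon",W(176,149,5),W(108,173,5),"mand",W(288,203,35),"mug",W(320,47,94))
print("side tinC",ray("side",(140+(688-400)/2.1,120+272/2.1),56),"A",ray("side",(140+(489-400)/2.1,120+75/2.1),56))
```

```text
tinC [ 500.004 -261.228   55.   ] spoon [ 454.774 -278.86     5.   ] [ 344.135 -291.922    5.   ] mand [ 595.007 -386.325   35.   ] mug [ 623.415 -187.707   94.   ]
side tinC [ 497.806 -265.31    56.   ] A [420.682 309.799  56.   ]
```

Emit:
servo_tool(
  motion=[
    [1,0.004,0.04,0.002,0,0,0],
    [1,0.004,0.08,0.002,0,0,0],
    [1,0.004,0.115,0.002,0,0,0],
    [1,0.004,0.148,0.002,0,0,0],
    [1,0.004,0.148,0.002,0,0,0],
    [-1,0.004,0.148,0.002,0,0,0],
    [-1,0.004,0.148,0.002,0,0,0],
    [-1,0.004,0.148,0.002,0,0,0],
    [-1,0.004,0.148,0.002,0,0,0],
    [-1,0.004,0.148,0.002,0,0,0],
  ],
  grip_force=40,
)

```text
clock: 15.45
eef_pos: [499.5, -263.9, 25.2]
tcp_rot: [-1.571, -0.002, -0.239]
contact_force: [-0.8, 1.4, 6.8]
opening: 0.543
```

Emit:
servo_tool(
  motion=[
    [-1,0,-0.03,0,0,0,0],
    [-1,0,-0.08,0,0,0,0],
    [-1,0,-0.13,0,0,0,0],
    [-1,0,-0.13,0,0,0,0],
  ],
)

```text
clock: 15.95
eef_pos: [501.2, -265.0, 158.4]
tcp_rot: [-1.573, -0.009, -0.239]
contact_force: [0.6, -0.7, -1.7]
opening: 0.548
```

Emit:
servo_tool(
  motion=[
    [-1,-0.002,0,0.031,0,-1,0],
    [-1,-0.005,0,0.062,0,-2,0],
    [-1,-0.007,0,0.094,0,-3,0],
    [-1,-0.01,0,0.125,0,-4,0],
    [-1,-0.013,0,0.156,0,-5,0],
    [-1,-0.015,0,0.188,0,-6,0],
    [-1,-0.018,0,0.219,0,-7,0],
    [-1,-0.021,0,0.25,0,-8,0],
    [-1,-0.023,0,0.282,0,-9,0],
    [-1,-0.026,0,0.313,0,-10,0],
    [-1,-0.026,0,0.313,0,-10,0],
    [-1,-0.026,0,0.313,0,-10,0],
  ],
)

```text
clock: 17.45
eef_pos: [546.9, 46.4, 152.9]
tcp_rot: [-1.57, 0.0, 1.505]
contact_force: [-0.1, 0.2, -1.6]
opening: 0.545
```

```bash
python3 shot.py wrist w5
```

```text
17.45 [546.912  46.356 152.92 ] [-1.57   0.     1.505] 0.5454514143743774 [-0.057  0.17  -1.599]
```

View pics/w5.png

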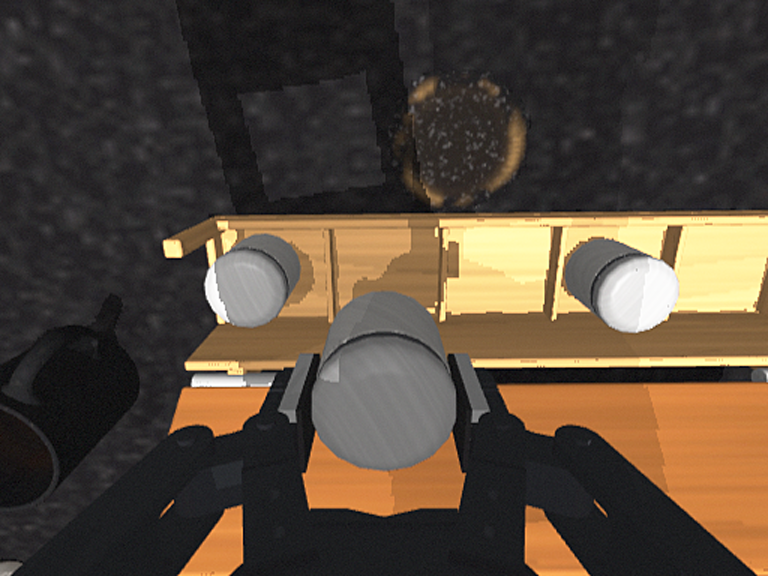

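Emit:
servo_tool(
  motion=[
    [-1,0,0.03,0,0,0,0],
    [-1,0,0.06,0,0,0,0],
    [-1,0,0.09,0,0,0,0],
    [-1,0,0.11,0,0,0,0],
    [-1,0,0.119,0,0,0,0],
    [-1,0,0.12,0,0,0,0],
    [-1,0,0.12,0,0,0,0],
    [0.4,0,0.12,0,0,0,0],
    [0.4,0,0.12,0,0,0,0],
    [0.4,0,0.12,0,0,0,0],
    [0.4,0,0.12,0,0,0,0],
  ],
)

```text
clock: 18.88
eef_pos: [547.5, 46.7, 33.5]
tcp_rot: [-1.571, -0.0, 1.506]
contact_force: [0.2, 0.2, 0.2]
opening: 0.7
```

Emit:
servo_tool(
  motion=[
    [0.4,0,-0.04,0,0,0,0],
    [0.4,0,-0.09,0,0,0,0],
    [0.4,0,-0.14,0,0,0,0],
    [0.4,0,-0.14,0,0,0,0],
  ],
)

```text
clock: 19.38
eef_pos: [550.1, 46.9, 177.4]
tcp_rot: [-1.578, -0.001, 1.506]
contact_force: [0.9, -0.5, -0.7]
opening: 0.703
```

Emit:
servo_tool(
  motion=[
    [0.8,0.04,0,0.024,0,0,0],
    [1,0.08,0,0.048,0,0,0],
    [1,0.12,0,0.072,0,0,0],
    [1,0.16,0,0.096,0,0,0],
    [1,0.2,0,0.12,0,0,0],
    [1,0.235,0,0.14,0,0,0],
    [1,0.251,0,0.148,0,0,0],
    [1,0.251,0,0.148,0,0,0],
    [1,0.251,0,0.148,0,0,0],
  ],
)

```text
clock: 20.5
eef_pos: [416.2, 305.8, 173.0]
tcp_rot: [-1.57, 0.001, 1.506]
contact_force: [-0.2, 0.3, 0.2]
opening: 1.0
```

```bash
python3 shot.py wrist w6
```

```text
20.5 [416.246 305.761 172.978] [-1.57   0.001  1.506] 0.9996873611588363 [-0.197  0.33   0.232]
```

View pics/w6.png

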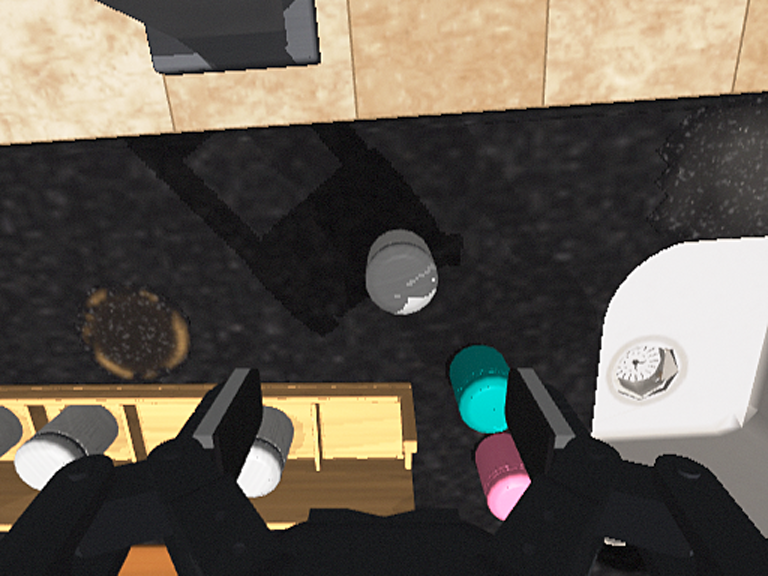

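Run:
```python
from h import *
for n,p in dict(A=(402,281),turq=(486,404)).items(): print(n,ray("wrist",(p[0]/1.5,p[1]/1.5),55))
```

```text
A [420.81 317.5   55.  ]
turq [516.53 372.21  55.  ]
```

Emit:
servo_tool(
  motion=[
    [1,0.008,0.04,-0.004,0,0,0],
    [1,0.008,0.08,-0.004,0,0,0],
    [1,0.008,0.12,-0.004,0,0,0],
    [1,0.008,0.149,-0.004,0,0,0],
    [1,0.008,0.149,-0.004,0,0,0],
    [-1,0.008,0.149,-0.004,0,0,0],
    [-1,0.008,0.149,-0.004,0,0,0],
    [-1,0.008,0.149,-0.004,0,0,0],
    [-1,0.008,0.149,-0.004,0,0,0],
    [-1,0.008,0.149,-0.004,0,0,0],
  ],
  grip_force=40,
)

```text
clock: 21.8
eef_pos: [421.6, 315.1, 26.1]
tcp_rot: [-1.573, -0.002, 1.506]
contact_force: [-0.0, -1.3, 8.2]
opening: 0.546
```

Emit:
servo_tool(
  motion=[
    [-1,0,-0.03,0,0,0,0],
    [-1,0,-0.08,0,0,0,0],
    [-1,0,-0.13,0,0,0,0],
    [-1,-0.006,-0.13,-0.035,0,0,0],
    [-1,-0.013,-0.13,-0.07,0,0,0],
    [-1,-0.019,-0.13,-0.105,0,0,0],
    [-1,-0.024,-0.13,-0.133,0,0,0],
    [-1,-0.026,-0.13,-0.143,0,0,0],
    [-1,-0.026,-0.13,-0.143,0,0,0],
    [-1,-0.026,-0.13,-0.143,0,0,0],
    [-1,-0.026,-0.13,-0.143,0,0,0],
  ],
)

```text
clock: 23.18
eef_pos: [560.7, 279.6, 154.5]
tcp_rot: [-1.57, 0.0, 1.507]
contact_force: [-0.8, -0.6, -1.8]
opening: 0.544
```

```bash
python3 shot.py wrist w7
```

```text
23.175 [560.653 279.573 154.486] [-1.57   0.     1.507] 0.5443952047173853 [-0.829 -0.572 -1.824]
```

View pics/w7.png

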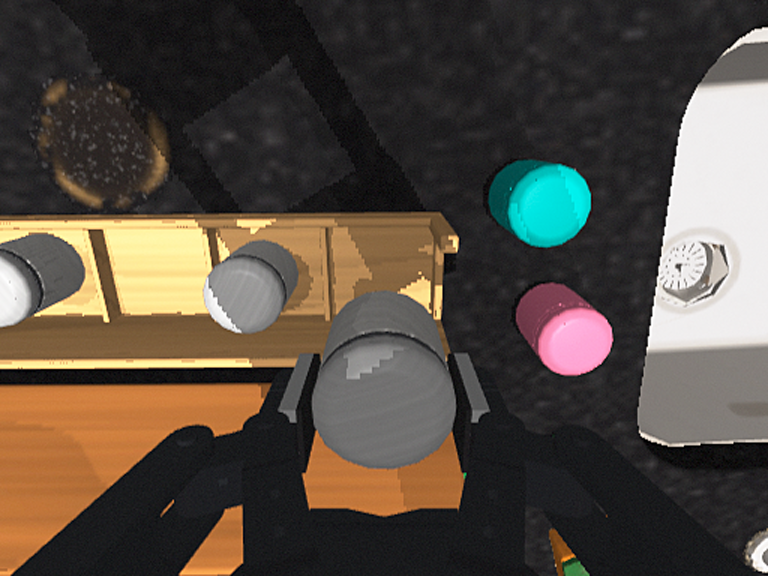

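Emit:
servo_tool(
  motion=[
    [-1,0,0.03,0,0,0,0],
    [-1,0,0.06,0,0,0,0],
    [-1,0,0.09,0,0,0,0],
    [-1,0,0.11,0,0,0,0],
    [-1,0,0.119,0,0,0,0],
    [-1,0,0.121,0,0,0,0],
    [-1,0,0.121,0,0,0,0],
    [0.4,0,0.121,0,0,0,0],
    [0.4,0,0.121,0,0,0,0],
    [0.4,0,0.121,0,0,0,0],
    [0.4,0,0.121,0,0,0,0],
  ],
)

```text
clock: 24.6
eef_pos: [561.6, 279.3, 33.4]
tcp_rot: [-1.571, -0.0, 1.506]
contact_force: [-0.3, 0.7, 0.6]
opening: 0.698
```

Emit:
servo_tool(
  motion=[
    [0.4,0,-0.04,0,0,0,0],
    [0.4,0,-0.09,0,0,0,0],
    [0.4,0,-0.15,0,0,0,0],
    [0.4,0,-0.21,0,0,0,0],
    [0.4,0,-0.21,0,0,0,0],
    [0.4,0,-0.21,0,0,0,0],
  ],
)

```text
clock: 25.35
eef_pos: [561.2, 279.1, 243.0]
tcp_rot: [-1.571, 0.0, 1.506]
contact_force: [-0.8, -1.0, 0.1]
opening: 0.701
```

```bash
python3 shot.py wrist w8; python3 shot.py side s8; python3 -c "
import cv2,numpy as np
a=cv2.imread('pics/w8_raw.png');b=cv2.imread('pics/s8_raw.png')[110:270,150:350]
b=cv2.resize(b,(400,320),interpolation=2)
C=np.zeros((600,800,3),np.uint8);a=cv2.resize(a,(400,300));C[:300,:400]=a;C[:320,400:]=b
cv2.imwrite('pics/c8.png',C[:320])"
```

```text
25.35 [561.19  279.097 243.048] [-1.571  0.     1.506] 0.7007865399106252 [-0.815 -0.998  0.121]
25.4 [560.749 278.89  242.087] [-1.569  0.001  1.506] 0.701618580216256 [ 0.889 -0.091  0.174]
```

View pics/c8.png

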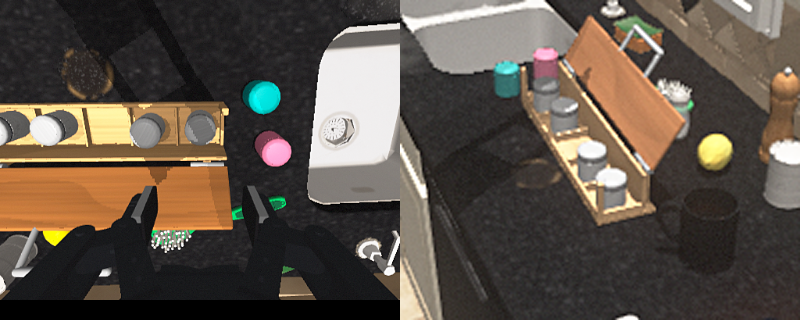

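Emit:
servo_tool(
  motion=[
    [0.2,-0.016,-0.02,-0.013,0,1,0],
    [0,-0.032,-0.027,-0.026,0,2,0],
    [-0.2,-0.048,-0.027,-0.039,0,3,0],
    [-0.2,-0.064,-0.027,-0.052,0,4,0],
    [-0.2,-0.08,-0.027,-0.065,0,5,0],
    [-0.2,-0.096,-0.027,-0.078,0,6,0],
    [-0.2,-0.112,-0.027,-0.091,0,7,0],
    [-0.2,-0.13,-0.027,-0.105,0,8,0],
    [-0.2,-0.155,-0.027,-0.126,0,9,0],
    [-0.2,-0.155,-0.027,-0.126,0,9,0],
    [-0.2,-0.155,-0.027,-0.126,0,9,0],
  ],
)

```text
clock: 26.82
eef_pos: [676.5, 116.6, 268.8]
tcp_rot: [-1.571, 0.003, -0.063]
contact_force: [-0.4, -0.3, -0.0]
opening: 0.399
```

```bash
python3 shot.py wrist w9
```

```text
26.825 [676.508 116.581 268.81 ] [-1.571  0.003 -0.063] 0.3994404996698194 [-0.378 -0.31  -0.048]
```

View pics/w9.png

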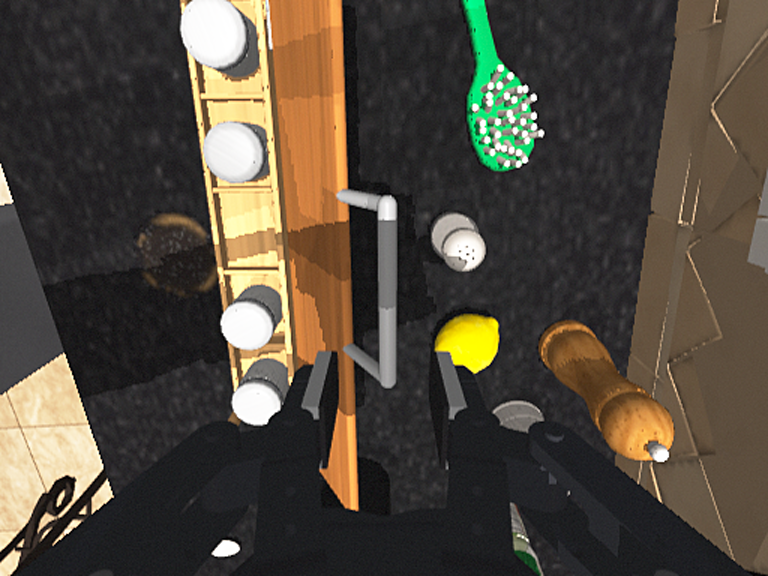

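Emit:
servo_tool(
  motion=[
    [-0.2,0.001,0.03,0,0,0,0],
    [-0.2,0.001,0.06,0,0,0,0],
    [-0.2,0.001,0.092,0,0,0,0],
    [-0.2,0.001,0.092,0,0,0,0],
    [-1,0.001,0.092,0,0,0,0],
    [-1,0.001,0.092,0,0,0,0],
    [-1,0.001,0.092,0,0,0,0],
    [-1,0.001,0.092,0,0,0,0],
    [-1,0.001,0.092,0,0,0,0],
    [-1,0.001,0.092,0,0,0,0],
  ],
  grip_force=30,
)

```text
clock: 28.12
eef_pos: [679.4, 116.9, 179.6]
tcp_rot: [-1.57, -0.003, -0.065]
contact_force: [1.2, 2.7, 6.1]
opening: 0.103
```

Emit:
servo_tool(
  motion=[
    [-1,-0.0107,-0.0062,0,0,0,0],
    [-1,-0.0232,-0.0119,0,0,0,0],
    [-1,-0.0361,-0.0163,0,0,0,0],
    [-1,-0.0495,-0.0194,0,0,0,0],
    [-1,-0.0631,-0.0212,0,0,0,0],
    [-1,-0.0767,-0.0216,0,0,0,0],
    [-1,-0.0904,-0.0206,0,0,0,0],
    [-1,-0.1039,-0.0183,0,0,0,0],
    [-1,-0.1171,-0.0146,0,0,0,0],
    [-1,-0.1299,-0.0097,0,0,0,0],
    [-1,-0.1421,-0.0034,0,0,0,0],
    [-1,-0.1536,0.004,0,0,0,0],
  ],
)

```text
clock: 29.62
eef_pos: [523.8, 125.9, 173.6]
tcp_rot: [-1.572, 0.001, -0.064]
contact_force: [2.5, -6.1, -3.7]
opening: 0.102
```

Emit:
servo_tool(
  motion=[
    [-1,-0.0107,0.0085,0,0,0,0],
    [-1,-0.0205,0.018,0,0,0,0],
    [-1,-0.0294,0.0285,0,0,0,0],
    [-1,-0.0371,0.0398,0,0,0,0],
    [-1,-0.0437,0.0518,0,0,0,0],
    [-1,-0.049,0.0644,0,0,0,0],
    [-1,-0.053,0.0775,0,0,0,0],
    [-1,-0.0553,0.0882,0,0,0,0],
    [-1,-0.0566,0.0977,0,0,0,0],
    [-1,-0.0571,0.1046,0,0,0,0],
    [-1,-0.0573,0.1114,0,0,0,0],
    [-1,-0.0573,0.1114,0,0,0,0],
  ],
)

```text
clock: 31.12
eef_pos: [466.7, 129.8, 62.1]
tcp_rot: [-1.571, 0.002, -0.065]
contact_force: [-5.2, -4.9, -1.0]
opening: 0.103
```

Emit:
servo_tool(
  motion=[
    [-1,0,0.002,0,0,0,0],
    [-1,0,0.003,0,0,0,0],
    [-1,0,0.003,0,0,0,0],
    [-1,0,0.003,0,0,0,0],
  ],
)

```text
clock: 31.62
eef_pos: [466.7, 129.8, 59.7]
tcp_rot: [-1.571, 0.002, -0.065]
contact_force: [-4.4, -3.8, -0.2]
opening: 0.101
```

Emit:
servo_tool(
  motion=[
    [-1,0,0.001,0,0,0,0],
    [-1,0,0.002,0,0,0,0],
    [-1,0,0.003,0,0,0,0],
    [-1,0,0.003,0,0,0,0],
  ],
)

```text
clock: 32.12
eef_pos: [466.7, 129.8, 57.0]
tcp_rot: [-1.571, 0.002, -0.065]
contact_force: [-6.4, -4.6, 3.5]
opening: 0.098
```

```bash
python3 shot.py side s10; python3 -c "
import cv2,numpy as np
a=cv2.imread('pics/s10_raw.png')[110:260,170:320];b=cv2.imread('pics/raw_side0.png')[110:260,170:320]
cv2.imwrite('pics/c10.png',cv2.resize(np.hstack([b,a]),(800,400),interpolation=2))"
```

```text
32.125 [466.722 129.802  56.968] [-1.571  0.002 -0.065] 0.09774440496116632 [-6.389 -4.597  3.506]
```

View pics/c10.png

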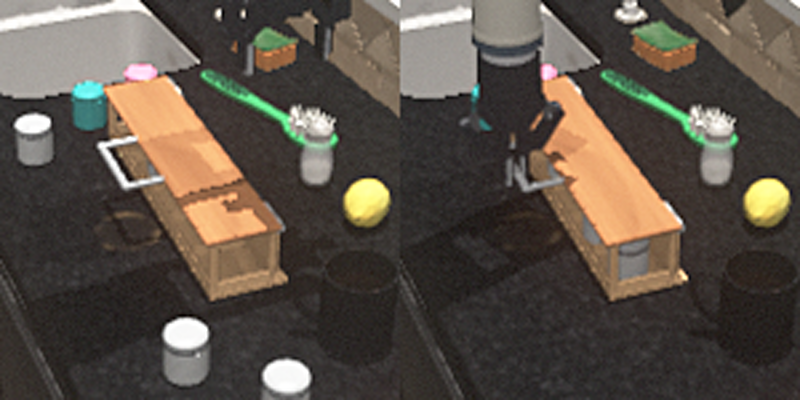

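Emit:
servo_tool(
  motion=[
    [-0.3,0,0,0,0,0,0],
    [-0.3,0,0,0,0,0,0],
    [-0.3,0,0,0,0,0,0],
    [-0.3,0,0,0,0,0,0],
    [-0.3,0,-0.03,0,0,0,0],
    [-0.3,0,-0.07,0,0,0,0],
    [-0.3,0,-0.12,0,0,0,0],
    [-0.3,0,-0.16,0,0,0,0],
    [-0.3,0,-0.16,0,0,0,0],
    [-0.3,0,-0.16,0,0,0,0],
  ],
)

```text
clock: 33.42
eef_pos: [467.4, 129.9, 216.4]
tcp_rot: [-1.571, 0.0, -0.065]
contact_force: [-0.7, -0.6, -0.5]
opening: 0.35
```

```bash
python3 shot.py side s11; python3 shot.py scene sc11; python3 -c "
import cv2,numpy as np
a=cv2.imread('pics/s11_raw.png')[110:260,170:320];b=cv2.imread('pics/sc11_raw.png')[160:270,120:280]
cv2.imwrite('pics/c11.png',np.hstack([cv2.resize(a,(400,400),interpolation=2),cv2.resize(b,(400,400),interpolation=2)]))"
```

```text
33.425 [467.386 129.886 216.412] [-1.571  0.    -0.065] 0.3497319764277008 [-0.671 -0.606 -0.468]
33.475 [467.009 129.771 215.841] [-1.571  0.002 -0.065] 0.3522492248461474 [-0.369  0.538 -0.503]
```

View pics/c11.png

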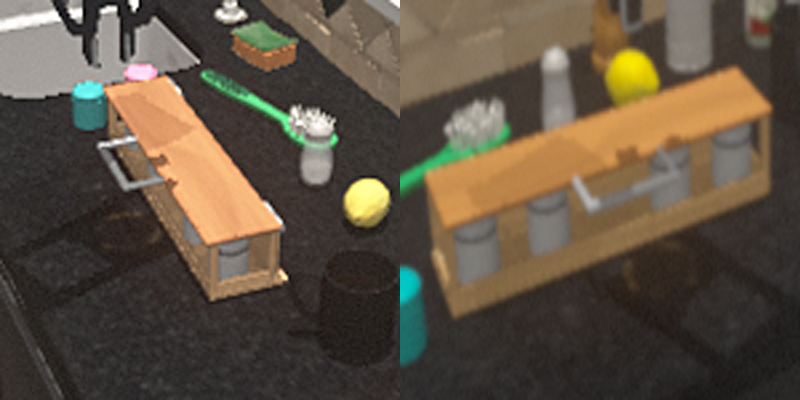

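The flap is shut, with its bar and corners at the same pixels as at the start. All four tins stand upright in cells 1, 2, 4 and 5, and the gripper is clear of everything.

```bash
python3 -c "
from rig import r
print(r.sign_off())"
```

```text
the job is handed in; nothing more can be done
None
```

The job is done and handed in at about 33 s on the robot's clock. I have no verdict, because the hand-in reports none.

**What I did**
- I swung the flap open by its bar and released it, and it stayed open by itself.
- Three loose tins were present, and I stood them in cells 1, 4 and 5. The tin already inside stayed in cell 2.
- I then gripped the bar again and eased the flap shut along its arc at about 0.8 rad/s.

**Last checks**
- The final side and scene pictures show the flap shut, with its corners and bar where they were at the start.
- All four tins are upright in their own cells, and the gripper is well clear.
- The mug was unmoved in the last pictures. The teaspoon and mandarin were outside the final crops, and I last saw them clearly just before picking the second tin.

**What disagreed**
- The side and wrist cameras differed by about 4–11 mm in y on the tins. I picked at in-between values, and the jaws centred the tins.
- When the flap should already have been shut, the gripper still went down about 5 mm with only 3.5 N of push. I took this as the pads sliding on the bar, because the picture showed the flap shut.

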